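# Weigh the stall's tubs by feel and sort them for refilling

## Robot

A 6-joint arm with a two-finger parallel gripper is mounted at the origin on the work surface. World frame = base frame: x ahead of the robot, y to its left, z up, the work surface at z = 0. Lengths are in m, angles in rad, forces in N, time in s.
With the tool pointing down it reaches from about 0.35 to 0.925 m from the base axis. Payload 6.4 kg.
Tool frame: the origin (TCP) lies between the finger pads; the fingertips stand 19 mm ahead of it and the grasp point (between the pads) is the TCP; z points along the fingers, y is the direction in which the jaws open and shut (so a half turn about z gives the same grasp; the last joint's range is limited). The gripper opens to 94 mm and grips with 3 to 60 N. Pads are 16 mm wide; open, the fingers measure 119 mm over their backs; the gripper's body (75 mm by 177 mm) begins 78 mm behind the grasp point.
Start: joints at [-1.485, 0.245, 1.558, -0, 1.339, -0.174], TCP at [0.167, -0.628, 0.224] pointing down, gripper open.
Joint ranges: [-3.13, 3.13], [-1.02, 2.26], [0.13, 2.54], [-0.95, 4.09], [0.21, 2.88], [-2.74, 2.74]. Speed limits (rad/s): [2.57, 2.57, 3.14, 3.14, 3.14, 3.14].

## Interface

Orientations are given as a unit quaternion [w, x, y, z].
In Python, from plant import sense, grab_frame, finish_job gives the robot as it stands.
- The arm moves only by the tool send_rows, never from a script. Its argument "rows" is one flat list of numbers, 4 for each row, row after row: the shift along the tool's x, y, z as a fraction of full scale, then the turn about the tool's z as a fraction of full scale. In form: [x, y, z, twist, x, y, z, twist, ...]. A call has 1 to 20 rows; each row is the pose to reach, as a shift and turn from the pose measured when the call began, along the tool's axes at that moment; what a row does not reach only later rows make up. Full scale, the value 1, is 30 cm for a shift and 90 degrees for a turn. A row lasts 1/12 s, in which the tool goes at most 41.7 mm and 7.16 degrees, less where a joint would pass 70% of its speed; a pose out of reach is approached as far as the arm can. A call with a number of a shift or a turn outside -1 to 1 is refused whole. A call with a gripper value outside its range is refused whole. "grip" is the closure, from -1 (fully open) to 1 (shut), set as the call begins (left out, the last holds). The fingers move at their own pace and stop on an object; the grip force is fixed at half the most. Time passes only in rows, so rows that repeat a pose let the fingers close. It gives the time, the measured TCP pose, the force and the opening at its end, in the units of the state.
- sense(): the state, without advancing time (a new reading comes with each control period).
- grab_frame(name): name is "scene" or "top" or "wrist"; returns a dict with "pixels" (480x640x3 uint8, red, green, blue), "range_z" (480x640 float32, m along the optical axis (not along the pixel's ray), 0 where there is no reading), "vertical_fov" (degrees; the focal length in pixels is half the picture's height over the tangent of half this angle, whatever the lens; pixels are square), "cx", "cy" (the principal point, pixels), "k1" (the pictures are not rectified: a ray, as slopes to the right and down, at radius r is drawn at 1 + k1 r^2 times it, then the intrinsics apply), "world_from_camera" (4x4, takes a point from camera to world coordinates); the wrist camera has in their place "T_tool_cam" (4x4, takes a point from camera to tool coordinates, whose origin is the TCP and whose axes are the flange's). Camera axes: x right, y down, z forward; pixel columns grow to the right and rows downward; lengths in m; the calibration is good to about 2 mm. A picture is of the moment at which its call begins: read the wrist's pose just before it.
- finish_job(): hands the job in, once; it reports no verdict.
The state is a dict: "time": time; "joints": joint angles; "joint_vel": joint speeds; "effort": joint torques, N m; "tcp_pos": TCP position; "eef_rot": TCP orientation; "contact_force": force on the tool from outside, world axes, zero at the start; "torque": the same for the moment, N m; "gripper_width": opening from 0.0 (shut) to 1.0 (fully open).
Only numpy, scipy, OpenCV 4.12 (cv2) and the standard library are available. Lean on these libraries where they do the work, as an engineer would, in place of code of your own. Each camera call takes 0.05 s, during which the arm holds its last target.

## Task

These lidded tubs of metal charms and beads have been partly sold, so lift each one and feel what it weighs: a tub of 250 g or more goes back upright and squarely onto its own outline on the stock board, a lighter one stands upright on the refill tray (within 40 g of that, either place is right). When every tub is sorted, slide the tray with whatever stands on it along the table until it squarely covers its marked mat; do this even if the tray is empty. Leave the bottle, soap and gift box alone.

Things in the scene. Friction and masses are not known exactly. Their poses are not given: they have to be found in the camera images.
- tub_wide: round kraft tub with lid, 66 mm across, 52 mm tall; origin at the centre of its underside, z up. Contents unseen: it weighs between 100 and 425 g. May be absent.
- tub_slim: round kraft tub with lid, 46 mm across, 85 mm tall; origin at the centre of its underside, z up. Contents unseen: it weighs between 100 and 425 g. May be absent.
- tub_oblong: oblong kraft tub with lid, 80 mm along its x, 40 mm along its y, 70 mm tall; origin at the centre of its underside, z up. Contents unseen: it weighs between 100 and 425 g. May be absent.
- tub_square: square kraft tub with lid, 56 x 56 mm with sides along its x and y, 50 mm tall; origin at the centre of its underside, z up. Contents unseen: it weighs between 100 and 425 g. May be absent.
- tub_hex: six-sided kraft tub with lid, 58 mm across flats (two flats face its +y and -y), 50 mm tall; origin at the centre of its underside, z up. Contents unseen: it weighs between 100 and 425 g. May be absent.
- board: stock board, fixed plywood sheet 180 mm (its x) by 280 mm (its y), 6 mm thick, with five inlaid outlines, each the footprint of one tub; origin at the centre of its underside
- slot_wide (a point): centre of the outline of the wide tub on the stock board, on the board's top face (6 mm above the table)
- slot_slim (a point): centre of the outline of the slim tub on the stock board, on the board's top face (6 mm above the table)
- slot_oblong (a point): centre of the outline of the oblong tub on the stock board, on the board's top face (6 mm above the table); its long side lies along the board's x
- slot_square (a point): centre of the outline of the square tub on the stock board, on the board's top face (6 mm above the table); its sides lie along the board's x and y
- slot_hex (a point): centre of the outline of the hex tub on the stock board, on the board's top face (6 mm above the table)
- tray: refill tray: loose wooden slab, 180 mm (its x) by 280 mm (its y), 16 mm thick, with a rim 6 mm wide that stands 4 mm above the slab (20 mm in all); 400 g; origin at the centre of its underside. Too low and wide to grip: it is pushed by its side faces. Tubs stand on it at 16 mm above the table, room for five
- mat: the tray's marked place: a flat sheet on the table (no height to speak of), 210 mm (its x) by 310 mm (its y), a grey field of the tray's size within a cork border; origin at its centre. It begins partly under the tray, farther from the robot, and lies parallel to it
- spray: amber glass bottle, 34 mm across, 100 mm tall, not part of the job; origin at the centre of its underside
- soap: bar of soap, 50 x 75 x 30 mm, not part of the job; origin at the centre of its underside
- giftbox: cardboard gift box, 60 x 60 x 70 mm, not part of the job; origin at the centre of its underside

How it is judged:
On the way, in this order (a step that is already met when the one before it is completed fails the run):
1. every tub is sorted by its weight, onto its own outline on the board or onto the tray (((horizontal distance between tub_wide and slot_wide below 0.015 m and angle between tub_wide's own z axis and vertical below 0.12 rad and contact force between tub_wide and board above 2.05 N) or (x of tub_wide in the frame of tray between -0.08 and 0.08 m and y of tub_wide in the frame of tray between -0.13 and 0.13 m and angle between tub_wide's own z axis and vertical below 0.12 rad and contact force between tub_wide and tray between 0.3 and 2.85 N)) and ((horizontal distance between tub_slim and slot_slim below 0.015 m and angle between tub_slim's own z axis and vertical below 0.12 rad and contact force between tub_slim and board above 2.05 N) or (x of tub_slim in the frame of tray between -0.08 and 0.08 m and y of tub_slim in the frame of tray between -0.13 and 0.13 m and angle between tub_slim's own z axis and vertical below 0.12 rad and contact force between tub_slim and tray between 0.3 and 2.85 N)) and ((horizontal distance between tub_oblong and slot_oblong below 0.015 m and angle between tub_oblong's own z axis and vertical below 0.12 rad and contact force between tub_oblong and board above 2.05 N and angle between the x axis of tub_oblong and the x axis of board, either way round below 0.25 rad) or (x of tub_oblong in the frame of tray between -0.08 and 0.08 m and y of tub_oblong in the frame of tray between -0.13 and 0.13 m and angle between tub_oblong's own z axis and vertical below 0.12 rad and contact force between tub_oblong and tray between 0.3 and 2.85 N)) and ((horizontal distance between tub_square and slot_square below 0.015 m and angle between tub_square's own z axis and vertical below 0.12 rad and contact force between tub_square and board above 2.05 N and (angle between the x axis of tub_square and the x axis of board, either way round below 0.25 rad or angle between the x axis of tub_square and the y axis of board, either way round below 0.25 rad)) or (x of tub_square in the frame of tray between -0.08 and 0.08 m and y of tub_square in the frame of tray between -0.13 and 0.13 m and angle between tub_square's own z axis and vertical below 0.12 rad and contact force between tub_square and tray between 0.3 and 2.85 N)) and ((horizontal distance between tub_hex and slot_hex below 0.015 m and angle between tub_hex's own z axis and vertical below 0.12 rad and contact force between tub_hex and board above 2.05 N) or (x of tub_hex in the frame of tray between -0.08 and 0.08 m and y of tub_hex in the frame of tray between -0.13 and 0.13 m and angle between tub_hex's own z axis and vertical below 0.12 rad and contact force between tub_hex and tray between 0.3 and 2.85 N))), for 0.2 s.
2. the tray has been slid onto its mat (horizontal distance between tray and mat below 0.02 m and angle between the x axis of tray and the x axis of mat, either way round below 0.12 rad and angle between tray's own z axis and vertical below 0.03 rad), for 0.2 s.
At the end, for the whole second after the job is handed in: Every tub at rest, upright within 0.12 rad: within 15 mm (and 0.25 rad if oblong or square) of its own outline on the board if above about 210 g, or on the tray if below about 290 g; tray flat, within 20 mm and 0.12 rad of its mat (all of step 2 and ((horizontal distance between tub_wide and slot_wide below 0.015 m and angle between tub_wide's own z axis and vertical below 0.12 rad and contact force between tub_wide and board above 2.05 N) or (x of tub_wide in the frame of tray between -0.08 and 0.08 m and y of tub_wide in the frame of tray between -0.13 and 0.13 m and angle between tub_wide's own z axis and vertical below 0.12 rad and contact force between tub_wide and tray between 0.3 and 3.2 N)) and ((horizontal distance between tub_slim and slot_slim below 0.015 m and angle between tub_slim's own z axis and vertical below 0.12 rad and contact force between tub_slim and board above 2.05 N) or (x of tub_slim in the frame of tray between -0.08 and 0.08 m and y of tub_slim in the frame of tray between -0.13 and 0.13 m and angle between tub_slim's own z axis and vertical below 0.12 rad and contact force between tub_slim and tray between 0.3 and 3.2 N)) and ((horizontal distance between tub_oblong and slot_oblong below 0.015 m and angle between tub_oblong's own z axis and vertical below 0.12 rad and contact force between tub_oblong and board above 2.05 N and angle between the x axis of tub_oblong and the x axis of board, either way round below 0.25 rad) or (x of tub_oblong in the frame of tray between -0.08 and 0.08 m and y of tub_oblong in the frame of tray between -0.13 and 0.13 m and angle between tub_oblong's own z axis and vertical below 0.12 rad and contact force between tub_oblong and tray between 0.3 and 3.2 N)) and ((horizontal distance between tub_square and slot_square below 0.015 m and angle between tub_square's own z axis and vertical below 0.12 rad and contact force between tub_square and board above 2.05 N and (angle between the x axis of tub_square and the x axis of board, either way round below 0.25 rad or angle between the x axis of tub_square and the y axis of board, either way round below 0.25 rad)) or (x of tub_square in the frame of tray between -0.08 and 0.08 m and y of tub_square in the frame of tray between -0.13 and 0.13 m and angle between tub_square's own z axis and vertical below 0.12 rad and contact force between tub_square and tray between 0.3 and 3.2 N)) and ((horizontal distance between tub_hex and slot_hex below 0.015 m and angle between tub_hex's own z axis and vertical below 0.12 rad and contact force between tub_hex and board above 2.05 N) or (x of tub_hex in the frame of tray between -0.08 and 0.08 m and y of tub_hex in the frame of tray between -0.13 and 0.13 m and angle between tub_hex's own z axis and vertical below 0.12 rad and contact force between tub_hex and tray between 0.3 and 3.2 N)) and linear speed of each of tub_wide, tub_slim, tub_oblong, tub_square, tub_hex, tray below 0.02 m/s); the robot touches nothing.
It fails at once if the spray is disturbed (distance of spray from where it was at the start of the episode above 0.03 m).
It fails at once if the soap is disturbed (distance of soap from where it was at the start of the episode above 0.03 m).
It fails at once if the giftbox is disturbed (distance of giftbox from where it was at the start of the episode above 0.03 m).
Of tub_wide, tub_slim, tub_oblong, tub_square, tub_hex only 3 to 5 are there at a start; the rules pass over those that are not, and their reading is None.
At some moment in a run one of tub_wide, tub_square, tub_hex may be knocked a few centimetres aside while the robot is not near it.
It also fails if it takes over 210 s, if anything falls off the work surface, if the arm or the gripper's body presses on something with over 40 N, if the wrist force passes 120 N, or if a joint passes its speed limit or range.

## Working session

There is one attempt and no reset: what is moved stays moved. The work goes in short steps, Python scripts to look and compute and a tool call to move; the robot and the scene stay as the last step left them, time stands still between calls to the robot, and variables do not carry over. Pictures are saved under pics/ and viewed, and the job is handed in when it is done.

Besides the shell and the picture viewer there is one more tool, called after ">>>" as a command line: name --argument value ..., lists and objects as JSON in quotes. send_rows: Moves the arm, as the interface text tells. Shift numbers are shares of 30 cm and turn numbers shares of 90 degrees, none past 1 either way. Its arguments: {"type":"object","properties":{"rows":{"type":"array"},"grip":{"type":"number"}},"required":["rows"]}

```bash
ls; mkdir -p pics; cat > h.py <<'E'
import numpy as np, cv2
from plant import sense, grab_frame, finish_job
def save(name,f): cv2.imwrite('pics/'+name+'.png',cv2.cvtColor(f['pixels'],cv2.COLOR_RGB2BGR))
def pose(s):
    from scipy.spatial.transform import Rotation as R
    q=s['eef_rot']; T=np.eye(4); T[:3,:3]=R.from_quat([q[1],q[2],q[3],q[0]]).as_matrix(); T[:3,3]=s['tcp_pos']; return T
def rays(f,uv):
    uv=np.atleast_2d(np.float64(uv)); fl=240/np.tan(np.radians(f['vertical_fov'])/2)
    K=np.array([[fl,0,f['cx']],[0,fl,f['cy']],[0,0,1]])
    p=cv2.undistortPoints(uv[:,None],K,np.array([f['k1'],0,0,0,0.]))[:,0]
    return np.c_[p,np.ones(len(p))]
def on_plane(f,uv,z,T=None):
    T=f['world_from_camera'] if T is None else T
    T=np.array(T); d=rays(f,uv)@T[:3,:3].T; o=T[:3,3]
    return o+d*((z-o[2])/d[:,2])[:,None]
def cloud(f,T=None):
    T=np.array(f['world_from_camera'] if T is None else T)
    v,u=np.mgrid[0:480,0:640]; r=rays(f,np.c_[u.ravel(),v.ravel()])*f['range_z'].reshape(-1,1)
    return (r@T[:3,:3].T+T[:3,3]).reshape(480,640,3)
E
python3 - <<'E'
from h import *
s=sense();print(s)
for n in ['top','scene','wrist']:
    f=grab_frame(n);save(n+'0',f);print({k:v for k,v in f.items() if k not in('pixels','range_z')})
E
```

```text
pics
{'time': 0.0, 'joints': array([-1.48510235e+00,  2.45796966e-01,  1.55901423e+00, -4.58265543e-05,
        1.33868467e+00, -1.74082097e-01]), 'joint_vel': array([-0.00034316,  0.00019301, -0.00087751,  0.00200969, -0.00025524,
       -0.00010606]), 'effort': array([-6.84930928e-04, -4.15839815e+01, -3.14600050e+01,  6.84130029e-02,
        3.32823861e-02, -1.37054130e-04]), 'tcp_pos': array([ 0.1669179 , -0.62761513,  0.22335615]), 'eef_rot': array([-9.51660904e-04,  9.91575267e-01,  1.29528315e-01,  1.97695890e-05]), 'contact_force': array([ 1.09063743, -0.48274226,  0.1863886 ]), 'torque': array([ 0.02692444,  0.02706069, -0.01920286]), 'gripper_width': 0.9961127069155122}
{'vertical_fov': 47.501073717319876, 'cx': 319.6910660853439, 'cy': 255.2019420271673, 'k1': -0.11363507016580914, 'world_from_camera': array([[ 0.01730176, -0.99512097,  0.0971334 ,  0.47711257],
       [-0.99934326, -0.02030469, -0.03001266,  0.01368139],
       [ 0.03183849, -0.09655034, -0.99481875,  1.23025995],
       [ 0.        ,  0.        ,  0.        ,  1.        ]])}
{'vertical_fov': 52.7984310571836, 'cx': 321.5260723809573, 'cy': 232.94746213126032, 'k1': 0.015618750596547128, 'world_from_camera': array([[ 0.30594402,  0.58534396, -0.75084666,  1.48994931],
       [ 0.95193888, -0.20010237,  0.23188662, -0.2878199 ],
       [-0.01451276, -0.78570446, -0.61843179,  0.80063868],
       [ 0.        ,  0.        ,  0.        ,  1.        ]])}
{'vertical_fov': 71.70419354580267, 'cx': 320.91142550968897, 'cy': 239.7158146278453, 'k1': -0.04262516500485844, 'T_tool_cam': array([[-1.16042309e-03, -9.60457664e-01, -2.78423652e-01,
         8.22920476e-02],
       [ 9.99998622e-01, -7.83994314e-04, -1.46333883e-03,
        -3.00311607e-04],
       [ 1.18719243e-03, -2.78424966e-01,  9.60457250e-01,
        -1.60198607e-01],
       [ 0.00000000e+00,  0.00000000e+00,  0.00000000e+00,
         1.00000000e+00]])}
```

View pics/top0.png

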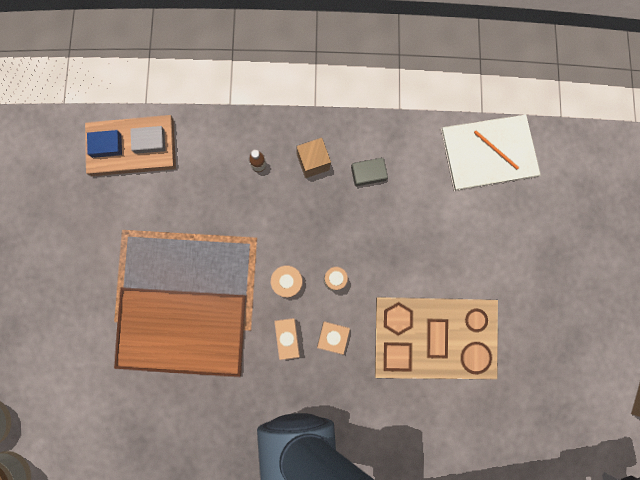

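View pics/scene0.png

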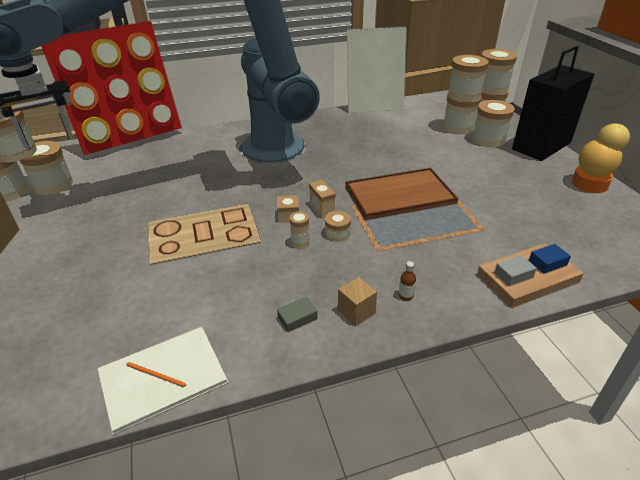

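The top view shows four tubs: wide (287,282), slim (336,279), oblong (287,339) and square (334,338). The hex tub is absent. The board is at (437,338), the tray at (180,332), the mat beyond the tray, and the untouchables are at rows 140-185. Next I'll measure them.

```bash
cat > scan.py <<'E'
from h import *
def tubs(f,ht={'a':1},lo=.03,roi=(.3,.75,-.5,.5)):
    P=cloud(f); m=((P[...,2]>lo)&(P[...,2]<.13)&(f['range_z']>0)&(P[...,0]>roi[0])&(P[...,0]<roi[1])&(P[...,1]>roi[2])&(P[...,1]<roi[3])).astype(np.uint8)
    n,l,st,c=cv2.connectedComponentsWithStats(m)
    for i in range(1,n):
        if st[i,4]<60: continue
        q=P[l==i]; zt=np.percentile(q[:,2],90)
        t=((l==i)&(P[...,2]>zt-.008)).astype(np.uint8)
        uv=np.argwhere(t)[:,::-1].astype(float)
        w=on_plane(f,uv,zt)[:,:2]
        r=cv2.minAreaRect((w*1000).astype(np.float32))
        (cx,cy),rad=cv2.minEnclosingCircle((w*1000).astype(np.float32))
        print('px',c[i].round(),'ztop %.3f'%zt,'mean',w.mean(0).round(4),'rect',np.round(r[0],1),np.round(r[1],1),round(r[2],1),'rad',round(rad,1))
if __name__=='__main__':
    f=grab_frame('top'); tubs(f)
E
python3 - <<'E'
from scan import *
f=grab_frame('top'); tubs(f,roi=(.3,1.2,-.5,.5))
im=f['pixels']; hsv=cv2.cvtColor(im,cv2.COLOR_RGB2HSV)
P=cloud(f)
for n,(u,v) in dict(table=(340,200),board=(415,310),tray=(180,332),mat=(180,260)).items(): print(n,hsv[v,u],P[v,u])
for v,u in [(338,280),(345,437),(330,427)]: print(hsv[v,u])
cv2.imwrite('pics/b.png',cv2.resize(im[280:400,360:520,::-1],None,fx=5,fy=5,interpolation=cv2.INTER_CUBIC))
cv2.imwrite('pics/t.png',cv2.resize(im[220:390,100:270,::-1],None,fx=3.5,fy=3.5,interpolation=cv2.INTER_CUBIC))
E
```

```text
px [130. 143.] ztop 0.062 mean [0.8395 0.4142] rect [838.7 415.8] [ 53.6 171.9] 6.0 rad 88.1
px [313. 156.] ztop 0.074 mean [ 0.8114 -0.003 ] rect [810.7  -3.2] [62.2 60.4] 20.5 rad 41.1
px [257. 160.] ztop 0.102 mean [0.8014 0.1197] rect [802.3 119.7] [17.6 14.9] 1.9 rad 9.3
px [369. 170.] ztop 0.035 mean [ 0.7885 -0.131 ] rect [ 787.9 -131.3] [49.9 74.5] 12.4 rad 42.6
px [286. 281.] ztop 0.056 mean [0.5341 0.0501] rect [534.6  49.8] [64.6 64.6] 1.2 rad 33.9
px [335. 278.] ztop 0.089 mean [ 0.541  -0.0548] rect [541.2 -54.8] [46.2 44.1] 0.9 rad 23.9
px [286. 339.] ztop 0.074 mean [0.4122 0.0462] rect [412.3  46.1] [80.4 42.2] 8.3 rad 44.5
px [333. 338.] ztop 0.055 mean [ 0.4149 -0.0536] rect [415.2 -53.3] [58.4 56.1] 76.2 rad 39.3
table [  5  25 134] [ 0.72520643 -0.06777472  0.00139101]
board [ 15 100 212] [ 0.47677623 -0.24003781  0.00880973]
tray [ 11 145 180] [0.41900809 0.28197174 0.02109056]
mat [170  12 133] [0.57976005 0.29244273 0.00128128]
[ 25  24 231]
[ 14 109 230]
[ 13 111 154]
```

View pics/b.png

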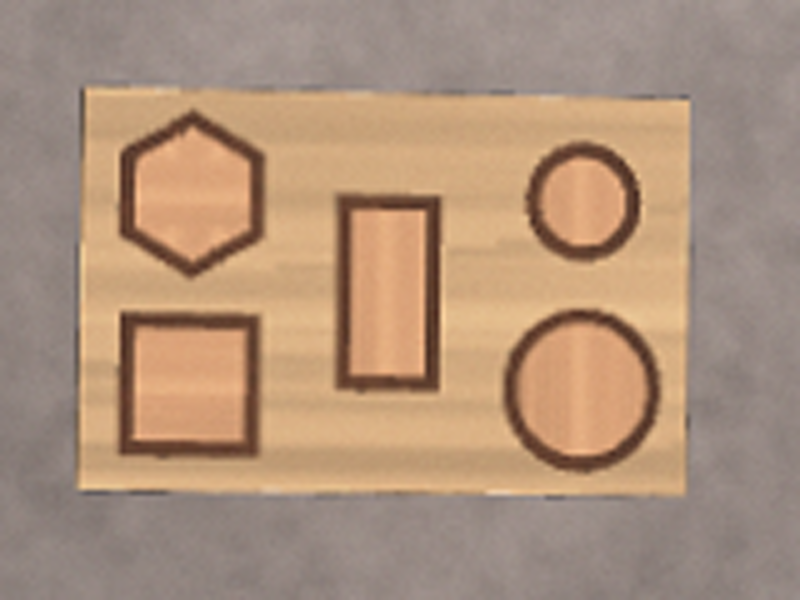

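View pics/t.png

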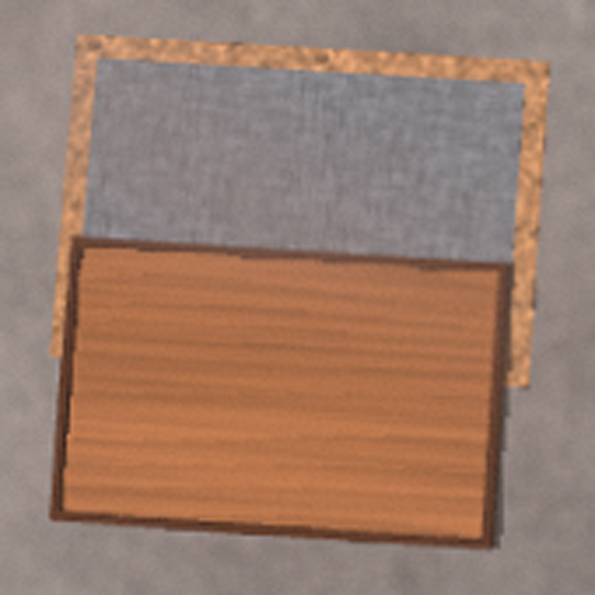

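The board crop shows five clean outlines: hex at top left, square at bottom left, oblong in the middle, slim at top right and wide at bottom right. The tray crop shows the tray parallel to the mat, offset towards the robot. Tray corners in the crop are (76,238), (508,264), (493,547) and (52,519).

```bash
python3 - <<'E'
from h import *
f=grab_frame('top'); im=f['pixels']; hsv=cv2.cvtColor(im,cv2.COLOR_RGB2HSV)
sub=np.zeros((480,640),np.uint8); sub[300:378,378:497]=1
m=((hsv[...,2]<185)&(hsv[...,1]>90)).astype(np.uint8)*sub
n,l,st,c=cv2.connectedComponentsWithStats(m)
for i in range(1,n):
    if st[i,4]<40: continue
    uv=np.argwhere(l==i)[:,::-1].astype(float); w=on_plane(f,uv,.006)[:,:2]*1000
    r=cv2.minAreaRect(w.astype(np.float32)); print('slot',c[i].round(),np.round(r[0],1),np.round(r[1],1),round(r[2],1))
def A(c,s,o): return np.array(c,float)/s+np.array(o)-.4
b=on_plane(f,A([(82,88),(690,98),(686,494),(78,490)],5,(360,280)),.006); print('board',b[:,:2].mean(0),b[:,:2])
t=on_plane(f,A([(76,238),(508,264),(493,547),(52,519)],3.5,(100,220)),.02)[:,:2];print('tray',t.mean(0),t)
g=on_plane(f,A([(78,36),(549,62)],3.5,(100,220)),0)[:,:2];print('mat top corners',g, np.linalg.norm(g[0]-g[1]))
g2=on_plane(f,A([(53,355),(525,385)],3.5,(100,220)),0)[:,:2];print(g2)
e=(g[0]-g[1]);e/=np.linalg.norm(e); nx=np.array([e[1],-e[0]]); print('edge dir',e,'normal',nx,'mat centre',g.mean(0)-nx*.105)
te=(t[0]+t[3]-t[1]-t[2]);te/=np.linalg.norm(te);print('tray y dir',te)
E
```

```text
slot [398. 318.] [ 457.7 -202.3] [74.  67.3] 58.5
slot [476. 320.] [ 455.8 -381.8] [51.6 54.5] 89.9
slot [437. 338.] [ 414.4 -291.4] [89.8 50.7] 0.3
slot [397. 357.] [ 372.2 -201.6] [64.7 65.6] 0.5
slot [475. 358.] [ 369.8 -380.7] [72.2 72.4] 0.2
board [ 0.41412737 -0.29179248] [[ 0.50426168 -0.15169604]
 [ 0.50365016 -0.43298116]
 [ 0.32368116 -0.43063698]
 [ 0.32491649 -0.15185572]]
tray [0.41985885 0.28290847] [[0.51377831 0.41787435]
 [0.50343382 0.14141327]
 [0.3261213  0.14622223]
 [0.33610196 0.42612404]]
mat top corners [[0.64616144 0.43008082]
 [0.63509245 0.12084984]] 0.3094290197382724
[[0.43867157 0.43632821]
 [0.42680952 0.13054793]]
edge dir [0.03577229 0.99935997] normal [ 0.99935997 -0.03577229] mat centre [0.53569415 0.27922142]
tray y dir [0.03650781 0.99933337]
```

```bash
cat > go.py <<'E'
import sys
from h import *
def row(x,y,z,a):
    s=sense(); T=pose(s); d=T[:3,:3].T@(np.array([x,y,z])-s['tcp_pos'])/.3
    a0=np.degrees(np.arctan2(T[1,0],T[0,0])); tw=(a0-a+180)%360-180
    print('a0 %.1f'%a0,'row',d.round(3),(tw/90).round(3),'rows>=',int(np.ceil(max(np.linalg.norm(d)*.3/.0417,abs(tw)/7.16))),'t %.1f'%s['time'],'tcp',s['tcp_pos'].round(4),'F',s['contact_force'].round(2),'w',round(s['gripper_width']*94,1), 'j',s['joints'].round(2))
if __name__=='__main__':
    v=list(map(float,sys.argv[1:])); row(*v)
E
python3 go.py .32 -.35 .224 50
```

```text
a0 14.9 row [ 0.731 -0.764  0.001] -0.39 rows>= 8 t 0.2 tcp [ 0.167  -0.6279  0.2239] F [ 0.31 -1.27  0.74] w 93.7 j [-1.49  0.25  1.56 -0.    1.34 -0.17]
```

>>> send_rows --rows '[0.73,-0.76,0,-0.39,0.73,-0.76,0,-0.39,0.73,-0.76,0,-0.39,0.73,-0.76,0,-0.39,0.73,-0.76,0,-0.39,0.73,-0.76,0,-0.39,0.73,-0.76,0,-0.39,0.73,-0.76,0,-0.39,0.73,-0.76,0,-0.39]' --grip -1

```text
time: 1.0
tcp_pos: [0.3216, -0.3477, 0.224]
eef_rot: [-0.001, 0.905, 0.425, 0.001]
contact_force: [-0.3, -0.6, -0.2]
gripper_width: 0.997
```

```bash
python3 go.py .47 -.1 .2 90
```

```text
a0 50.3 row [ 0.951 -0.147  0.082] -0.441 rows>= 7 t 1.0 tcp [ 0.3216 -0.3477  0.224 ] F [-0.33 -0.63 -0.16] w 93.7 j [-1.07 -0.18  2.    0.    1.33 -0.37]
```

>>> send_rows --rows '[0.95,-0.15,0,-0.44,0.95,-0.15,0,-0.44,0.95,-0.15,0,-0.44,0.95,-0.15,0,-0.44,0.95,-0.15,0,-0.44,0.95,-0.15,0,-0.44,0.95,-0.15,0,-0.44,0.95,-0.15,0,-0.44]'

```text
time: 1.67
tcp_pos: [0.4714, -0.0953, 0.2247]
eef_rot: [-0.001, 0.705, 0.709, 0.002]
contact_force: [-0.3, -0.2, 0.3]
gripper_width: 1.0
```

```bash
python3 go.py .534 .05 .15 90; python3 - <<'E'
from scan import *
f=grab_frame('top'); save('top1',f); tubs(f)
E
```

```text
a0 90.3 row [0.483 0.211 0.251] 0.003 rows>= 5 t 1.7 tcp [ 0.4714 -0.0953  0.2247] F [-0.33 -0.16  0.26] w 94.0 j [-0.44 -0.16  1.98  0.    1.33 -0.44]
px [286. 281.] ztop 0.056 mean [0.5342 0.05  ] rect [533.5  49.8] [66.7 64.5] 1.2 rad 33.9
px [335. 278.] ztop 0.090 mean [ 0.5412 -0.0546] rect [541.2 -54.7] [46.2 44.1] 0.9 rad 23.8
px [286. 339.] ztop 0.075 mean [0.4123 0.0461] rect [412.4  46.1] [80.4 42.2] 8.4 rad 44.5
px [323. 333.] ztop 0.054 mean [ 0.4241 -0.0329] rect [420.3 -32.2] [17.  56.7] 72.4 rad 28.7
px [343. 343.] ztop 0.054 mean [ 0.4033 -0.0751] rect [408.8 -74.9] [13.5 53.9] 76.1 rad 27.2
```

>>> send_rows --rows '[0.483,0.21,0.15,0,0.483,0.21,0.15,0,0.483,0.21,0.15,0,0.483,0.21,0.15,0,0.483,0.21,0.15,0,0.483,0.21,0.28,0,0.483,0.21,0.4,0,0.483,0.21,0.52,0,0.483,0.21,0.645,0,0.483,0.21,0.645,0,0.483,0.21,0.645,0]'

```text
time: 2.63
tcp_pos: [0.5315, 0.0463, 0.03]
eef_rot: [-0.002, 0.707, 0.707, -0.001]
contact_force: [0.2, -0.3, 1.2]
gripper_width: 0.999
```

```bash
cat > fz.py <<'E'
from h import *
import sys
def meas(n=16):
    F=[];E=[]
    for i in range(n):
        grab_frame('wrist'); s=sense(); F.append(s['contact_force']); E.append(s['effort'])
    F=np.array(F);E=np.array(E);print('F',F.mean(0).round(3),'sd',F.std(0).round(2),'eff',E.mean(0).round(3),'t %.1f'%s['time'])
meas()
E
python3 fz.py; python3 go.py .534 .05 .03 90
```

```text
F [ 0.29   0.141 -0.014] sd [0.29 0.52 0.28] eff [-6.8000e-02 -3.4361e+01 -2.4417e+01  5.8000e-02  3.1000e-02 -2.0000e-03] t 3.4
a0 90.2 row [0.007 0.004 0.004] 0.002 rows>= 1 t 3.4 tcp [0.5329 0.0479 0.0312] F [ 0.17 -0.87  0.4 ] w 94.0 j [-0.12  0.25  1.95  0.    0.94 -0.13]
```

>>> send_rows --rows '[0,0,0,0,0,0,0,0,0,0,0,0,0,0,0,0,0,0,0,0,0,0,0,0,0,0,0,0,0,0,0,0,0,0,-0.1,0,0,0,-0.2,0,0,0,-0.3,0,0,0,-0.3,0,0,0,-0.3,0]' --grip 1

```text
time: 4.52
tcp_pos: [0.5336, 0.0476, 0.1224]
eef_rot: [0.001, 0.706, 0.708, 0.002]
contact_force: [0.2, -0.3, -2.8]
gripper_width: 0.696
```

```bash
python3 fz.py; python3 go.py .534 .05 .16 90; python3 - <<'E'
from scan import *
save('w1',grab_frame('wrist'))
E
```

```text
F [-0.166  0.056 -2.407] sd [0.51 0.62 0.44] eff [ 1.0000e-03 -3.3754e+01 -2.9519e+01  7.7000e-02  2.3000e-02  0.0000e+00] t 5.3
a0 90.2 row [ 0.008  0.004 -0.129] 0.002 rows>= 1 t 5.3 tcp [0.5329 0.0477 0.1213] F [ 0.73  0.86 -2.65] w 65.3 j [-0.12  0.1   1.93  0.    1.12 -0.13]
```

View pics/w1.png

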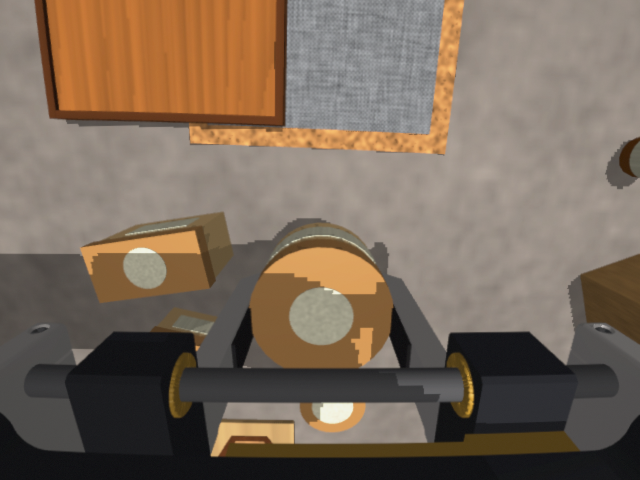

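The wide tub is held squarely in the jaws, seen at (320,300), and the neighbours are untouched. It weighs about 2.4 N, which falls in the either-place band, so I'll take more samples.

```bash
python3 fz.py;  python3 go.py .443 .29 .13 90
```

```text
F [ 0.09  -0.076 -2.401] sd [0.48 0.45 0.45] eff [-0.000e+00 -3.348e+01 -2.934e+01  7.700e-02  2.600e-02  0.000e+00] t 6.2
a0 90.2 row [ 0.809 -0.297 -0.028] 0.002 rows>= 7 t 6.2 tcp [0.5329 0.0477 0.1212] F [-0.72 -0.22 -2.49] w 65.5 j [-0.12  0.1   1.93  0.    1.12 -0.13]
```

>>> send_rows --rows '[0.4,-0.15,-0.03,0,0.8,-0.3,-0.03,0,0.8,-0.3,-0.03,0,0.8,-0.3,-0.03,0,0.8,-0.3,-0.03,0,0.8,-0.3,-0.03,0,0.8,-0.3,-0.03,0,0.8,-0.3,-0.03,0]'

```text
time: 6.83
tcp_pos: [0.441, 0.2894, 0.1307]
eef_rot: [-0.0, 0.704, 0.71, 0.001]
contact_force: [0.5, 0.3, -2.8]
gripper_width: 0.699
```

```bash
python3 go.py .443 .372 .048 90
```

```text
a0 90.4 row [0.275 0.009 0.276] 0.005 rows>= 3 t 6.8 tcp [0.441  0.2894 0.1307] F [ 0.47  0.28 -2.79] w 65.7 j [0.36 0.07 1.94 0.   1.13 0.36]
```

>>> send_rows --rows '[0.275,0.01,0.06,0,0.275,0.01,0.06,0,0.275,0.01,0.06,0,0.275,0.01,0.12,0,0.275,0.01,0.18,0,0.275,0.01,0.23,0,0.275,0.01,0.26,0,0.275,0.01,0.274,0,0.275,0.01,0.276,0,0.275,0.01,0.278,0,0.275,0.01,0.278,0]'

```text
time: 7.75
tcp_pos: [0.4442, 0.372, 0.0482]
eef_rot: [-0.0, 0.705, 0.71, 0.002]
contact_force: [-0.5, 0.1, -2.4]
gripper_width: 0.699
```

>>> send_rows --rows '[0,0,0,0,0,0,0,0,0,0,0,0,0,0,0,0,0,0,0,0,0,0,-0.05,0,0,0,-0.12,0,0,0,-0.24,0,0,0,-0.38,0,0,0,-0.38,0]' --grip -1

```text
time: 8.58
tcp_pos: [0.4483, 0.3743, 0.1713]
eef_rot: [0.002, 0.704, 0.71, 0.009]
contact_force: [0.7, 1.1, 0.2]
gripper_width: 0.999
```

```bash
python3 go.py .541 .09 .16 90; python3 scan.py
```

```text
a0 90.4 row [-0.95   0.301  0.033] 0.005 rows>= 8 t 8.6 tcp [0.4483 0.3743 0.1713] F [0.75 1.09 0.18] w 93.9 j [0.5  0.14 1.79 0.   1.2  0.49]
px [335. 278.] ztop 0.089 mean [ 0.541  -0.0546] rect [541.2 -54.8] [46.2 44.1] 0.9 rad 24.0
px [135. 320.] ztop 0.072 mean [0.4449 0.3724] rect [445.3 371.5] [65.5 67. ] 1.6 rad 34.9
px [286. 339.] ztop 0.074 mean [0.4124 0.0461] rect [412.3  46.1] [80.4 42.2] 8.4 rad 44.5
px [332. 338.] ztop 0.054 mean [ 0.4141 -0.0505] rect [414.2 -50.5] [57.8 56.3] 76.7 rad 38.9
```

>>> send_rows --rows '[-0.45,0.15,0,0,-0.95,0.3,0,0,-0.95,0.3,0,0,-0.95,0.3,0,0,-0.95,0.3,0,0,-0.95,0.3,0,0,-0.95,0.3,0,0,-0.95,0.3,0,0,-0.95,0.3,0,0]'

```text
time: 9.38
tcp_pos: [0.5392, 0.087, 0.1657]
eef_rot: [0.001, 0.706, 0.708, 0.006]
contact_force: [0.7, 0.6, 0.3]
gripper_width: 0.998
```

```bash
python3 go.py .541 -.055 .045 90
```

```text
a0 90.2 row [-0.477  0.001  0.399] 0.002 rows>= 5 t 9.4 tcp [0.5392 0.087  0.1657] F [0.66 0.64 0.3 ] w 93.8 j [-0.05  0.06  1.88  0.01  1.19 -0.06]
```

>>> send_rows --rows '[-0.477,0,0,0,-0.477,0,0,0,-0.477,0,0,0,-0.477,0,0,0,-0.477,0,0,0,-0.477,0,0.1,0,-0.477,0,0.2,0,-0.477,0,0.3,0,-0.477,0,0.4,0,-0.477,0,0.4,0,-0.477,0,0.4,0]'

```text
time: 10.3
tcp_pos: [0.5392, -0.0528, 0.043]
eef_rot: [-0.002, 0.705, 0.709, 0.005]
contact_force: [0.2, -0.1, 0.4]
gripper_width: 1.0
```

```bash
python3 fz.py; python3 go.py .541 -.055 .045 90
```

```text
F [0.184 0.006 0.144] sd [0.59 0.42 0.65] eff [ 7.6000e-02 -3.4637e+01 -2.5062e+01  7.5000e-02  3.0000e-02  2.0000e-03] t 11.1
a0 90.2 row [ 0.001  0.001 -0.002] 0.002 rows>= 1 t 11.1 tcp [ 0.5407 -0.0552  0.0445] F [ 0.44  0.31 -0.  ] w 93.9 j [-0.32  0.23  1.94  0.01  0.96 -0.33]
```

>>> send_rows --rows '[0,0,0,0,0,0,0,0,0,0,0,0,0,0,0,0,0,0,0,0,0,0,0,0,0,0,0,0,0,0,0,0,0,0,0,0,0,0,-0.1,0,0,0,-0.2,0,0,0,-0.3,0,0,0,-0.3,0,0,0,-0.3,0]' --grip 1

```text
time: 12.27
tcp_pos: [0.5408, -0.0562, 0.1359]
eef_rot: [0.002, 0.706, 0.708, 0.007]
contact_force: [-0.2, -0.0, -1.9]
gripper_width: 0.488
```

```bash
python3 fz.py; python3 go.py .5 -.2 .16 90
```

```text
F [ 0.021  0.207 -1.498] sd [0.6  0.48 0.63] eff [ 1.0000e-03 -3.3587e+01 -2.9626e+01  8.7000e-02  1.9000e-02  1.0000e-03] t 13.1
a0 90.2 row [-0.479 -0.134 -0.09 ] 0.002 rows>= 4 t 13.1 tcp [ 0.5399 -0.0559  0.1346] F [-0.05 -0.3  -1.81] w 45.8 j [-0.32  0.09  1.91  0.01  1.14 -0.32]
```

The slim tub weighs about 1.6 N, so it goes on the tray.

```bash
python3 go.py .446 .183 .0605 90
```

```text
a0 90.2 row [ 0.795 -0.313  0.25 ] 0.002 rows>= 7 t 13.1 tcp [ 0.5399 -0.0559  0.1346] F [-0.05 -0.3  -1.81] w 45.8 j [-0.32  0.09  1.91  0.01  1.14 -0.32]
```

>>> send_rows --rows '[0.4,-0.15,0,0,0.795,-0.31,0,0,0.795,-0.31,0,0,0.795,-0.31,0,0,0.795,-0.31,0,0,0.795,-0.31,0,0,0.795,-0.31,0,0,0.795,-0.31,0,0,0.795,-0.31,0.08,0,0.795,-0.31,0.15,0,0.795,-0.31,0.2,0,0.795,-0.31,0.23,0,0.795,-0.31,0.245,0,0.795,-0.31,0.249,0,0.795,-0.31,0.249,0]'

```text
time: 14.32
tcp_pos: [0.4477, 0.1825, 0.0613]
eef_rot: [0.001, 0.706, 0.708, 0.006]
contact_force: [-0.4, -0.1, -1.7]
gripper_width: 0.486
```

>>> send_rows --rows '[0,0,0,0,0,0,0,0,0,0,0,0,0,0,0,0,0,0,0,0,0,0,-0.05,0,0,0,-0.12,0,0,0,-0.24,0,0,0,-0.34,0,0,0,-0.34,0]' --grip -1

```text
time: 15.15
tcp_pos: [0.4506, 0.1825, 0.1701]
eef_rot: [0.005, 0.706, 0.708, 0.011]
contact_force: [0.9, -0.5, 0.3]
gripper_width: 0.998
```

```bash
python3 go.py .412 .046 .16 8.3; python3 scan.py
```

```text
a0 90.2 row [-0.455 -0.131  0.026] 0.909 rows>= 12 t 15.2 tcp [0.4506 0.1825 0.1701] F [ 0.9  -0.52  0.26] w 93.8 j [ 0.15 -0.1   2.03  0.01  1.19  0.14]
px [131. 319.] ztop 0.072 mean [0.4458 0.3772] rect [445.9 379.3] [53.2 66.9] 83.0 rad 34.1
px [300. 341.] ztop 0.073 mean [0.4122 0.0462] rect [412.3  46.2] [80.5 42.2] 8.4 rad 44.6
```

>>> send_rows --rows '[-0.2,-0.06,0,0.4,-0.455,-0.13,0,0.91,-0.455,-0.13,0,0.91,-0.455,-0.13,0,0.91,-0.455,-0.13,0,0.91,-0.455,-0.13,0,0.91,-0.455,-0.13,0,0.91,-0.455,-0.13,0,0.91,-0.455,-0.13,0,0.91,-0.455,-0.13,0,0.91,-0.455,-0.13,0,0.91,-0.455,-0.13,0,0.91,-0.455,-0.13,0,0.91,-0.455,-0.13,0,0.91]' --grip -0.49

```text
time: 16.37
tcp_pos: [0.4097, 0.0457, 0.1641]
eef_rot: [-0.004, 0.997, 0.073, 0.009]
contact_force: [-0.2, 0.3, 0.7]
gripper_width: 0.745
```

```bash
python3 go.py .412 .046 .04 8.3; python3 - <<'E'
from scan import *
save('w2',grab_frame('wrist')); f=grab_frame('top');tubs(f);save('top2',f)
E
```

```text
a0 8.3 row [0.    0.003 0.414] 0.0 rows>= 3 t 16.4 tcp [0.4097 0.0457 0.1641] F [-0.18  0.26  0.73] w 70.0 j [-0.17 -0.3   2.2   0.01  1.22  1.25]
px [135. 320.] ztop 0.072 mean [0.4449 0.3721] rect [445.3 372.4] [65.6 64.8] 2.2 rad 35.1
px [222. 320.] ztop 0.105 mean [0.4496 0.181 ] rect [449.5 180.8] [44.9 47.3] 1.3 rad 24.5
px [285. 324.] ztop 0.074 mean [0.4427 0.0494] rect [442.9  51.5] [21.  42.2] 1.0 rad 22.7
```

View pics/w2.png

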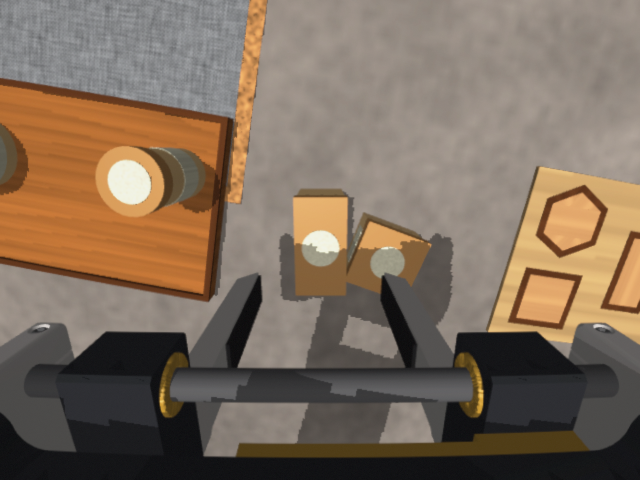

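View pics/top2.png

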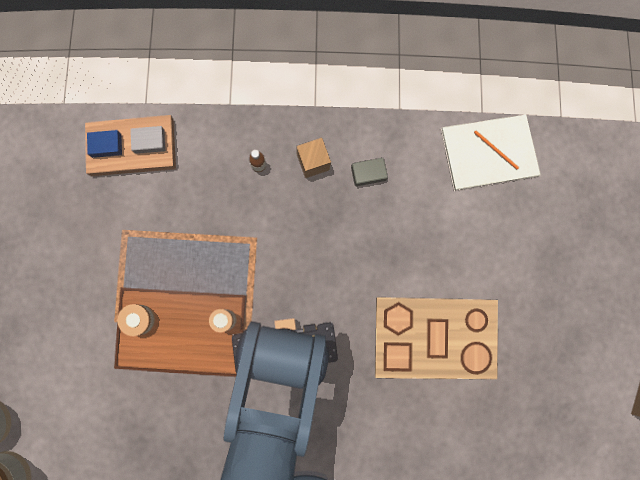

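The wrist view shows the square tub (388,255) knocked up against the oblong tub (320,245), so I'll take the square first, gripping its faces that point toward and away from the robot.

```bash
cat > wscan.py <<'E'
from h import *
def wtubs(box=(.3,.65,-.16,.12),band=.008,zr=(.035,.09),name=None):
    T0=pose(sense()); f=grab_frame('wrist'); T=T0@np.array(f['T_tool_cam']); P=cloud(f,T)
    if name: save(name,f)
    hsv=cv2.cvtColor(f['pixels'],cv2.COLOR_RGB2HSV)
    base=(f['range_z']>0.08)&(P[...,0]>box[0])&(P[...,0]<box[1])&(P[...,1]>box[2])&(P[...,1]<box[3])
    for zt in zr:
        m=(base&(abs(P[...,2]-zt)<band)).astype(np.uint8)
        m=cv2.morphologyEx(m,cv2.MORPH_OPEN,np.ones((5,5)))
        n,l,st,c=cv2.connectedComponentsWithStats(m)
        for i in range(1,n):
            if st[i,4]<300: continue
            w=P[l==i][:,:2]; z=np.median(P[l==i][:,2])
            r=cv2.minAreaRect((w*1000).astype(np.float32))
            print('px',c[i].round(),'z %.3f'%z,'n',st[i,4],'rect',np.round(r[0],1),np.round(r[1],1),round(r[2],1))
if __name__=='__main__': wtubs(zr=(.05,.07))
E
python3 wscan.py
```

```text
px [385. 256.] z 0.050 n 3680 rect [402.3 -12.1] [59.1 58.5] 77.7
px [320. 245.] z 0.071 n 5210 rect [412.8  48.6] [82.5 42.1] 8.5
```

```bash
python3 go.py .402 -.013 .16 77.7
```

```text
a0 8.3 row [-0.055  0.19   0.013] -0.771 rows>= 10 t 16.5 tcp [0.4102 0.0456 0.1647] F [-0.37 -0.28  0.34] w 70.0 j [-0.17 -0.3   2.2   0.01  1.22  1.25]
```

>>> send_rows --rows '[-0.055,0.19,0,-0.77,-0.055,0.19,0,-0.77,-0.055,0.19,0,-0.77,-0.055,0.19,0,-0.77,-0.055,0.19,0,-0.77,-0.055,0.19,0,-0.77,-0.055,0.19,0,-0.77,-0.055,0.19,0,-0.77,-0.055,0.19,0,-0.77,-0.055,0.19,0,-0.77,-0.055,0.19,0,-0.77,-0.055,0.19,0,-0.77]' --grip -0.9

```text
time: 17.52
tcp_pos: [0.402, -0.0131, 0.164]
eef_rot: [0.002, 0.78, 0.626, 0.01]
contact_force: [-0.7, -0.1, 0.1]
gripper_width: 0.947
```

```bash
python3 -c "
from wscan import *
wtubs(zr=(.05,.07),name='w3')"; python3 go.py .402 -.012 .03 77.7
```

```text
px [318. 242.] z 0.050 n 4407 rect [401.9 -12.1] [58.9 58.1] 77.7
px [315. 172.] z 0.071 n 5942 rect [412.5  48.3] [82.  42.1] 8.4
a0 77.5 row [-0.002 -0.008  0.447] -0.003 rows>= 4 t 17.6 tcp [ 0.4021 -0.0131  0.164 ] F [ 0.09 -0.1   0.29] w 89.4 j [-0.33 -0.33  2.23  0.02  1.23 -0.11]
```

View pics/w3.png

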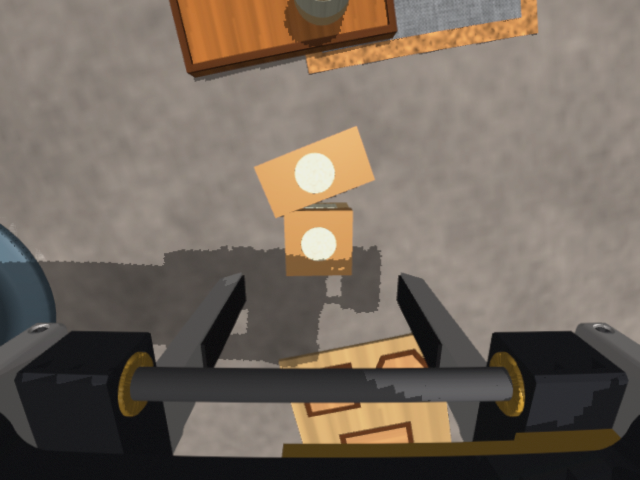

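The square (318,242) is lined up between the jaws, with the oblong just above it at (315,172). I'll descend now.

>>> send_rows --rows '[0,0,0.12,0,0,0,0.25,0,0,0,0.36,0,0,0,0.445,0,0,0,0.445,0,0,0,0.445,0]'

```text
time: 18.07
tcp_pos: [0.4035, -0.0116, 0.0298]
eef_rot: [0.001, 0.781, 0.625, 0.009]
contact_force: [0.5, -0.3, 0.3]
gripper_width: 0.946
```

```bash
python3 fz.py; python3 go.py .402 -.012 .03 77.7
```

```text
F [ 0.031  0.093 -0.168] sd [0.56 0.53 0.54] eff [-1.0000e-03 -2.1245e+01 -2.3822e+01  8.3000e-02 -2.0000e-03  3.0000e-03] t 18.9
a0 77.5 row [-0.002 -0.008  0.001] -0.003 rows>= 1 t 18.9 tcp [ 0.4043 -0.0119  0.0304] F [-0.61 -0.31  0.2 ] w 89.3 j [-0.32 -0.06  2.29  0.02  0.9  -0.11]
```

>>> send_rows --rows '[0,0,0,0,0,0,0,0,0,0,0,0,0,0,0,0,0,0,0,0,0,0,0,0,0,0,0,0,0,0,0,0,0,0,-0.1,0,0,0,-0.2,0,0,0,-0.3,0,0,0,-0.3,0,0,0,-0.3,0]' --grip 1

```text
time: 19.95
tcp_pos: [0.4038, -0.0131, 0.1213]
eef_rot: [0.004, 0.78, 0.626, 0.011]
contact_force: [0.4, -0.1, -2.9]
gripper_width: 0.595
```

```bash
python3 fz.py; python3 go.py .372 -.2 .13 90; python3 -c "
from wscan import *
wtubs(zr=(.07,),name='w4')"
```

```text
F [ 0.191 -0.134 -3.272] sd [0.5  0.41 0.42] eff [-1.0000e-03 -1.9515e+01 -3.0360e+01  1.0100e-01 -2.5000e-02  1.0000e-03] t 20.8
a0 77.5 row [-0.631  0.036 -0.039] -0.139 rows>= 5 t 20.8 tcp [ 0.4028 -0.0127  0.1205] F [-0.62  0.15 -3.1 ] w 55.8 j [-0.32 -0.26  2.26  0.02  1.13 -0.11]
px [314. 177.] z 0.070 n 8601 rect [412.5  48.1] [82.5 41.8] 8.7
```

View pics/w4.png

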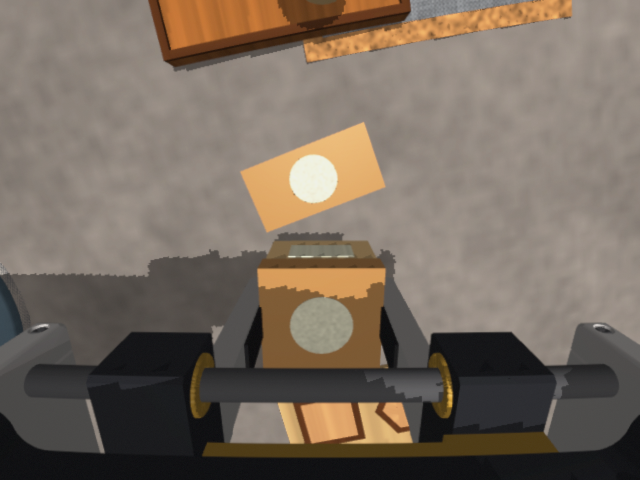

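The square is level in the grip and the oblong stayed put. At about 3.2-3.4 N (~330 g), the square goes on the board.

```bash
python3 go.py .3722 -.2016 .037 90
```

```text
a0 77.5 row [-0.64   0.033  0.271] -0.139 rows>= 6 t 20.8 tcp [ 0.4028 -0.0127  0.1205] F [ 0.44 -0.23 -3.7 ] w 56.0 j [-0.32 -0.26  2.26  0.02  1.13 -0.11]
```

>>> send_rows --rows '[-0.3,0.015,0,-0.07,-0.64,0.033,0,-0.14,-0.64,0.033,0,-0.14,-0.64,0.033,0,-0.14,-0.64,0.033,0,-0.14,-0.64,0.033,0,-0.14,-0.64,0.033,0,-0.14,-0.64,0.033,0,-0.14,-0.64,0.033,0.1,-0.14,-0.64,0.033,0.15,-0.14,-0.64,0.033,0.15,-0.14,-0.64,0.033,0.15,-0.14]'

```text
time: 21.8
tcp_pos: [0.3713, -0.2002, 0.0726]
eef_rot: [0.002, 0.706, 0.708, 0.01]
contact_force: [0.7, -0.8, -3.7]
gripper_width: 0.6
```

```bash
python3 go.py .3722 -.2016 .037 90
```

```text
a0 90.2 row [-0.006  0.001  0.119] 0.002 rows>= 1 t 21.8 tcp [ 0.3713 -0.2002  0.0726] F [ 0.72 -0.8  -3.73] w 56.4 j [-0.78 -0.1   2.23  0.02  1.01 -0.79]
```

>>> send_rows --rows '[-0.005,0.003,0.05,0,-0.005,0.003,0.09,0,-0.005,0.003,0.11,0,-0.005,0.003,0.118,0,-0.005,0.003,0.12,0,-0.005,0.003,0.12,0]'

```text
time: 22.3
tcp_pos: [0.3734, -0.2016, 0.0374]
eef_rot: [0.003, 0.706, 0.708, 0.01]
contact_force: [0.2, -1.4, -3.3]
gripper_width: 0.594
```

>>> send_rows --rows '[0,0,0,0,0,0,0,0,0,0,0,0,0,0,0,0,0,0,0,0,0,0,-0.05,0,0,0,-0.12,0,0,0,-0.24,0,0,0,-0.36,0,0,0,-0.36,0]' --grip -0.8

```text
time: 23.13
tcp_pos: [0.3748, -0.2059, 0.1526]
eef_rot: [0.009, 0.706, 0.708, 0.01]
contact_force: [-0.1, -0.8, 0.5]
gripper_width: 0.893
```

```bash
python3 go.py .412 .047 .16 8.4; python3 -c "
from wscan import *
wtubs(box=(.2,.6,-.5,.1),zr=(.056,),name='w5')"
```

```text
a0 90.2 row [ 0.843  0.128 -0.021] 0.909 rows>= 12 t 23.1 tcp [ 0.3748 -0.2059  0.1526] F [-0.15 -0.77  0.46] w 83.9 j [-0.78 -0.24  2.18  0.02  1.18 -0.79]
px [316. 243.] z 0.056 n 5042 rect [ 374.1 -202.9] [58.1 58.9] 0.1
```

View pics/w5.png

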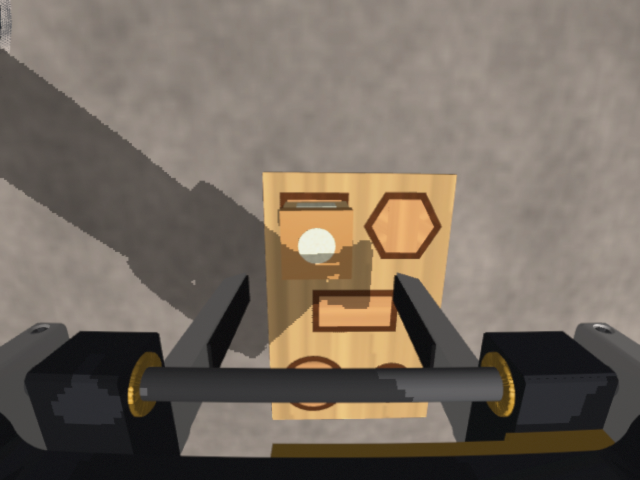

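The square at (316,243) stands on its outline to within about 2 mm. The oblong is next.

>>> send_rows --rows '[0.4,0.06,-0.03,0.4,0.843,0.128,-0.03,0.91,0.843,0.128,-0.03,0.91,0.843,0.128,-0.03,0.91,0.843,0.128,-0.03,0.91,0.843,0.128,-0.03,0.91,0.843,0.128,-0.03,0.91,0.843,0.128,-0.03,0.91,0.843,0.128,-0.03,0.91,0.843,0.128,-0.03,0.91,0.843,0.128,-0.03,0.91,0.843,0.128,-0.03,0.91,0.843,0.128,-0.03,0.91,0.843,0.128,-0.03,0.91]'

```text
time: 24.35
tcp_pos: [0.4101, 0.0484, 0.1588]
eef_rot: [-0.001, 0.997, 0.072, 0.011]
contact_force: [-0.2, -1.8, -0.0]
gripper_width: 0.905
```

```bash
python3 -c "
from wscan import *
wtubs(zr=(.07,))"; python3 go.py .4125 .0475 .04 8.5
```

```text
px [322. 248.] z 0.071 n 5379 rect [412.7  48.6] [82.7 42.1] 8.6
a0 8.4 row [-0.001  0.004  0.397] -0.001 rows>= 3 t 24.4 tcp [0.4102 0.0484 0.159 ] F [ 0.04 -0.8  -0.2 ] w 84.9 j [-0.16 -0.29  2.21  0.01  1.2   1.26]
```

>>> send_rows --rows '[0.004,0,0.12,0,0.004,0,0.24,0,0.004,0,0.34,0,0.004,0,0.395,0,0.004,0,0.395,0,0.004,0,0.395,0]'

```text
time: 24.9
tcp_pos: [0.4129, 0.0491, 0.0397]
eef_rot: [-0.002, 0.997, 0.074, 0.009]
contact_force: [0.6, 0.0, -0.3]
gripper_width: 0.902
```

```bash
python3 fz.py; python3 go.py .4125 .0475 .04 8.5
```

```text
F [ 0.102 -0.039  0.033] sd [0.42 0.28 0.57] eff [-3.0000e-03 -2.2145e+01 -2.4494e+01  4.3000e-02 -1.0900e-01 -3.0000e-03] t 25.7
a0 8.4 row [-0.005  0.004  0.002] -0.001 rows>= 1 t 25.7 tcp [0.4139 0.049  0.0405] F [ 0.27  0.16 -0.01] w 84.7 j [-0.16 -0.05  2.26  0.01  0.91  1.26]
```

>>> send_rows --rows '[0,0,0,0,0,0,0,0,0,0,0,0,0,0,0,0,0,0,0,0,0,0,0,0,0,0,0,0,0,0,0,0,0,0,0,0,0,0,-0.1,0,0,0,-0.2,0,0,0,-0.3,0,0,0,-0.3,0,0,0,-0.3,0]' --grip 1

```text
time: 26.87
tcp_pos: [0.4129, 0.0486, 0.1317]
eef_rot: [-0.001, 0.997, 0.073, 0.012]
contact_force: [0.7, 0.6, -2.2]
gripper_width: 0.426
```

```bash
python3 fz.py; python3 go.py .414 -.2 .13 0
```

```text
F [-0.06  -0.034 -1.884] sd [0.32 0.36 0.42] eff [ 3.0000e-03 -1.9950e+01 -3.0025e+01  5.2000e-02 -1.2100e-01  0.0000e+00] t 27.7
a0 8.4 row [-0.115  0.821 -0.001] 0.094 rows>= 6 t 27.7 tcp [0.412  0.0487 0.1306] F [-0.21  0.46 -1.97] w 40.0 j [-0.16 -0.24  2.23  0.01  1.14  1.26]
```

The oblong weighs about 1.9 N (~195 g), so it goes on the tray between the other two.

```bash
python3 go.py .44 .273 .0568 -2
```

```text
a0 8.4 row [ 0.197 -0.726  0.251] 0.116 rows>= 6 t 27.7 tcp [0.412  0.0487 0.1306] F [-0.21  0.46 -1.97] w 40.0 j [-0.16 -0.24  2.23  0.01  1.14  1.26]
```

>>> send_rows --rows '[0,0,-0.1,0,0,0,-0.2,0,0,0,-0.27,0,0,0,-0.27,0,0.1,-0.35,-0.27,0.06,0.197,-0.726,-0.27,0.116,0.197,-0.726,-0.27,0.116,0.197,-0.726,-0.27,0.116,0.197,-0.726,-0.27,0.116,0.197,-0.726,-0.27,0.116,0.197,-0.726,-0.27,0.116,0.197,-0.726,-0.27,0.116,0.197,-0.726,-0.27,0.116]'

```text
time: 28.75
tcp_pos: [0.4362, 0.2718, 0.2116]
eef_rot: [-0.002, 1.0, -0.018, 0.01]
contact_force: [-0.2, -0.4, -2.1]
gripper_width: 0.422
```

```bash
python3 go.py .44 .273 .0568 -2; python3 scan.py;python3 -c "
from wscan import *
save('w6',grab_frame('wrist'))"
```

```text
a0 -2.0 row [ 0.003 -0.003  0.516] -0.0 rows>= 4 t 28.8 tcp [0.4362 0.2718 0.2116] F [-0.24 -0.42 -2.06] w 39.7 j [ 0.34 -0.08  1.93 -0.    1.27  1.95]
px [222. 320.] ztop 0.105 mean [0.4496 0.181 ] rect [449.5 180.8] [44.9 47.3] 1.3 rad 24.4
px [403. 357.] ztop 0.060 mean [ 0.375  -0.2044] rect [ 374.8 -205.1] [57.6 58.6] 0.5 rad 40.3
```

View pics/w6.png

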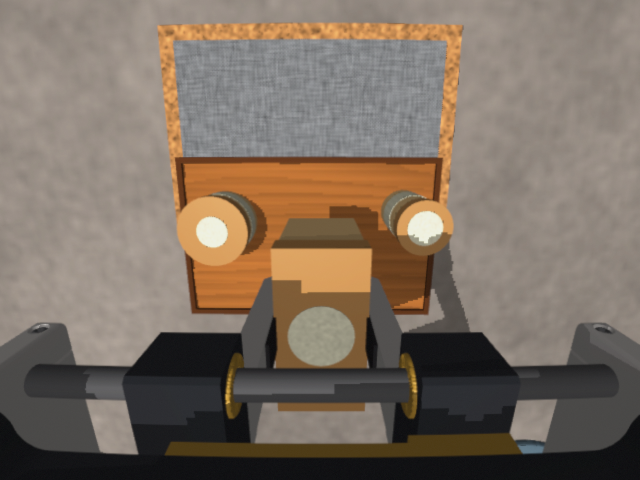

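The oblong hangs centred between the wide tub (212,230) and the slim tub (425,225) with clear gaps. I'll lower it.

>>> send_rows --rows '[0.008,0,0.12,0,0.008,0,0.24,0,0.008,0,0.35,0,0.008,0,0.43,0,0.008,0,0.48,0,0.008,0,0.508,0,0.008,0,0.514,0,0.008,0,0.516,0,0.008,0,0.516,0]'

```text
time: 29.6
tcp_pos: [0.4431, 0.2717, 0.0588]
eef_rot: [-0.002, 1.0, -0.019, 0.011]
contact_force: [0.1, -0.6, -1.8]
gripper_width: 0.425
```

>>> send_rows --rows '[0,0,0,0,0,0,0,0,0,0,0,0,0,0,0,0,0,0,0,0,0,0,-0.05,0,0,0,-0.12,0,0,0,-0.24,0,0,0,-0.36,0,0,0,-0.5,0,0,0,-0.5,0]' --grip -0.49

```text
time: 30.52
tcp_pos: [0.444, 0.2728, 0.218]
eef_rot: [-0.005, 1.0, -0.018, 0.019]
contact_force: [1.3, -0.7, 0.6]
gripper_width: 0.746
```

```bash
python3 go.py .3 .1 .2 -2; python3 -c "
from wscan import *
save('w7',grab_frame('wrist'))"
```

```text
a0 -2.1 row [-0.46   0.594  0.037] -0.001 rows>= 6 t 30.5 tcp [0.444  0.2728 0.218 ] F [ 1.27 -0.71  0.62] w 70.1 j [ 0.34 -0.08  1.91 -0.    1.27  1.94]
```

View pics/w7.png

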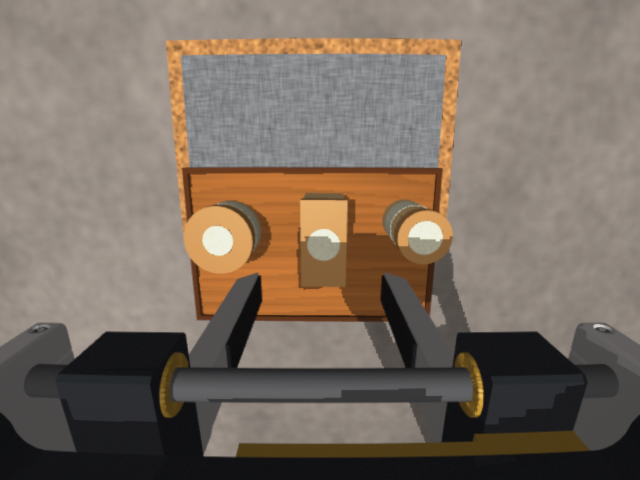

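All three tubs stand on the tray: wide (218,240), oblong (323,243) and slim (425,235). I'll back off behind the tray and check.

```bash
python3 go.py .285 .288 .2 -2
```

```text
a0 -2.1 row [-0.528 -0.033  0.031] -0.001 rows>= 4 t 30.6 tcp [0.4426 0.2723 0.2143] F [-0.59 -0.43  0.21] w 70.0 j [ 0.33 -0.07  1.92 -0.    1.26  1.94]
```

>>> send_rows --rows '[-0.26,-0.015,0,0,-0.53,-0.033,0,0,-0.53,-0.033,0,0,-0.53,-0.033,0,0,-0.53,-0.033,0,0,-0.53,-0.033,0,0,-0.53,-0.033,0,0]' --grip -1

```text
time: 31.15
tcp_pos: [0.2843, 0.288, 0.2088]
eef_rot: [-0.004, 1.0, -0.018, 0.016]
contact_force: [-0.5, 0.1, -0.1]
gripper_width: 1.001
```

```bash
python3 go.py .285 .289 .027 -2; python3 -c "
from wscan import *
f=grab_frame('top');save('top3',f);save('sc3',grab_frame('scene'))
import scan;scan.tubs(f)"
```

```text
a0 -2.1 row [-0.017  0.002  0.606] -0.001 rows>= 5 t 31.1 tcp [0.2843 0.288  0.2088] F [-0.49  0.1  -0.12] w 94.1 j [ 0.52 -0.39  2.18 -0.01  1.31  2.13]
px [181. 323.] ztop 0.090 mean [0.4414 0.2698] rect [441.7 269.8] [42.6 82.8] 88.2 rad 45.4
px [135. 320.] ztop 0.072 mean [0.4447 0.3722] rect [445.3 372.4] [65.6 64.8] 2.2 rad 35.0
px [222. 320.] ztop 0.105 mean [0.4497 0.1811] rect [449.5 180.8] [44.9 47.3] 1.3 rad 24.4
px [403. 357.] ztop 0.060 mean [ 0.375  -0.2043] rect [ 374.9 -205. ] [57.6 58.5] 0.4 rad 40.3
```

View pics/top3.png

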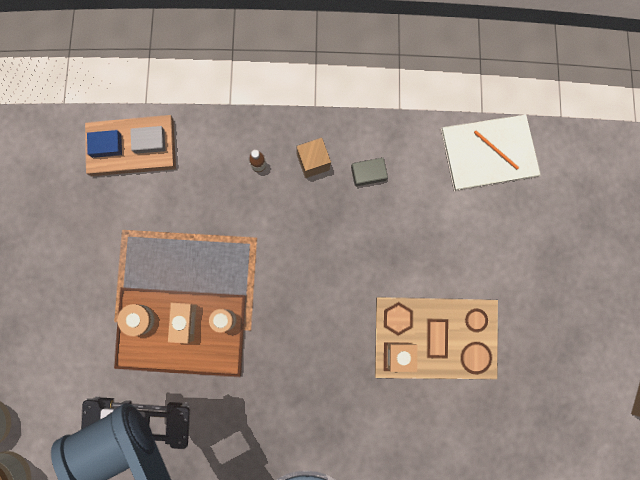

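View pics/sc3.png

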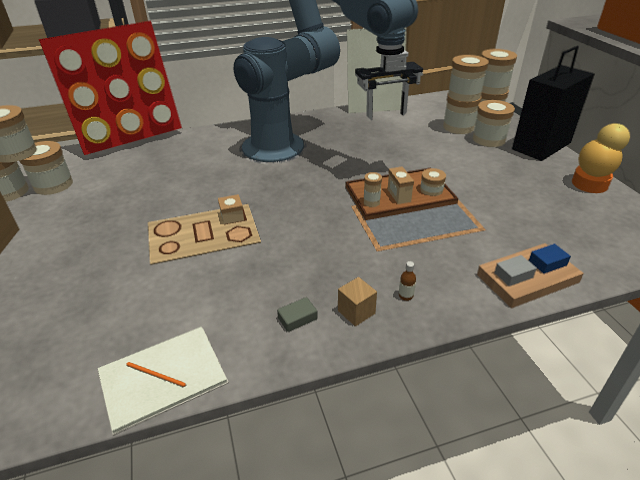

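Every tub is upright. The square is on its outline on the board, the other three are on the tray, and the mat lies ahead with its far edge at rows 232-240. I'll lower the open fingers behind the tray.

>>> send_rows --rows '[0,0,0.13,0,0,0,0.26,0,0,0,0.39,0,0,0,0.5,0,0,0,0.58,0,0,0,0.606,0,0,0,0.606,0]'

```text
time: 31.83
tcp_pos: [0.29, 0.288, 0.0253]
eef_rot: [-0.002, 1.0, -0.02, 0.014]
contact_force: [0.0, 0.0, 0.6]
gripper_width: 0.999
```

```bash
python3 go.py .435 .281 .027 -2; python3 -c "
from wscan import *
f=grab_frame('wrist');save('w8',f)"
```

```text
a0 -2.3 row [0.484 0.004 0.007] -0.003 rows>= 4 t 31.8 tcp [0.29   0.288  0.0253] F [0.03 0.02 0.59] w 93.9 j [ 0.51 -0.04  2.28 -0.01  0.87  2.13]
```

View pics/w8.png

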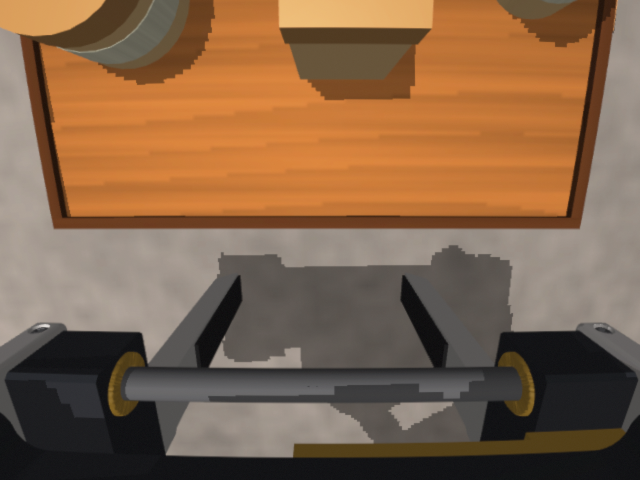

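The fingers are centred on the tray's near side, row 228. I'll push gently in two stages.

>>> send_rows --rows '[0.03,0,0.003,0,0.06,0,0.003,0,0.085,0,0.003,0,0.105,0,0.003,0,0.12,0,0.003,0,0.14,0,0.003,0,0.16,0,0.003,0,0.18,0,0.003,0,0.2,0,0.003,0,0.22,0,0.003,0,0.24,0,0.003,0,0.26,0,0.003,0,0.28,0,0.003,0,0.3,0,0.003,0,0.32,0,0.003,0,0.335,0,0.003,0,0.345,0,0.003,0,0.35,0,0.003,0,0.35,0,0.003,0]'

```text
time: 33.47
tcp_pos: [0.3968, 0.2848, 0.0295]
eef_rot: [-0.003, 1.0, -0.02, 0.016]
contact_force: [-1.4, 0.7, -0.9]
gripper_width: 1.001
```

```bash
python3 go.py .438 .281 .027 -2; python3 -c "
from wscan import *
f=grab_frame('top');save('top4',f)
import scan;scan.tubs(f)
cv2.imwrite('pics/t4.png',cv2.resize(f['pixels'][220:390,100:270,::-1],None,fx=3.5,fy=3.5,interpolation=cv2.INTER_CUBIC))"
```

```text
a0 -2.3 row [0.138 0.007 0.013] -0.003 rows>= 1 t 33.5 tcp [0.3968 0.2848 0.0295] F [-1.4   0.71 -0.91] w 94.1 j [ 0.39  0.14  2.09 -0.01  0.88  2.01]
px [184. 286.] ztop 0.090 mean [0.5192 0.2659] rect [518.6 266.1] [44.2 80.4] 87.6 rad 44.4
px [138. 284.] ztop 0.072 mean [0.5215 0.3695] rect [520.7 369.1] [63.9 69.5] 1.4 rad 35.3
px [225. 284.] ztop 0.105 mean [0.5251 0.1777] rect [525.4 178. ] [45.3 45.5] 1.2 rad 24.1
px [403. 357.] ztop 0.060 mean [ 0.3751 -0.2043] rect [ 374.9 -205.1] [57.6 58.5] 0.5 rad 40.3
```

View pics/t4.png

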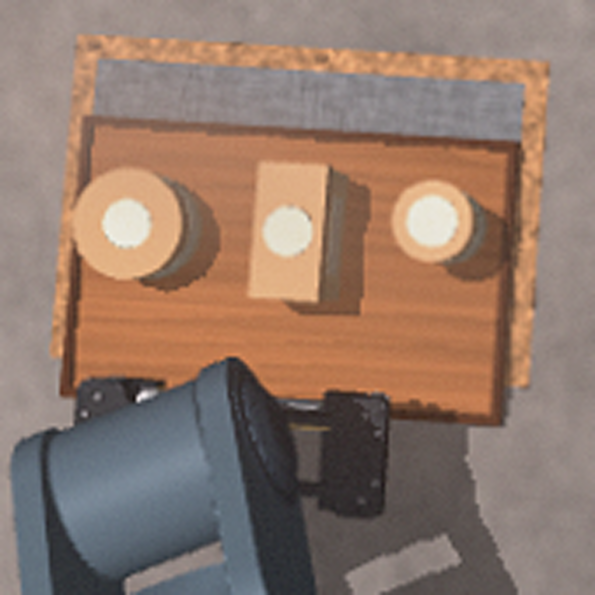

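The tray slides squarely and the tubs moved with it by 76 mm. It has about 39 mm to go.

>>> send_rows --rows '[0.015,0,0,0,0.035,0,0,0,0.055,0,0,0,0.075,0,0,0,0.095,0,0,0,0.11,0,0,0,0.12,0,0,0,0.128,0,0,0,0.128,0,0,0,0.128,0,0,0]'

```text
time: 34.35
tcp_pos: [0.4358, 0.2835, 0.0312]
eef_rot: [-0.004, 1.0, -0.02, 0.017]
contact_force: [-1.1, 0.5, -1.6]
gripper_width: 1.001
```

>>> send_rows --rows '[-0.03,0,0,0,-0.08,0,0,0,-0.15,0,-0.05,0,-0.25,0,-0.15,0,-0.35,0,-0.3,0,-0.4,0,-0.4,0,-0.4,0,-0.5,0,-0.4,0,-0.5,0,-0.4,0,-0.5,0]'

```text
time: 35.1
tcp_pos: [0.3125, 0.2883, 0.1803]
eef_rot: [-0.006, 1.0, -0.019, 0.021]
contact_force: [-0.1, -1.3, -1.0]
gripper_width: 1.0
```

```bash
python3 go.py .438 .281 .027 -2; python3 -c "
from wscan import *
f=grab_frame('top');save('top5',f)
import scan;scan.tubs(f,roi=(.3,1.2,-.5,.5))
cv2.imwrite('pics/t5.png',cv2.resize(f['pixels'][220:390,100:270,::-1],None,fx=3.5,fy=3.5,interpolation=cv2.INTER_CUBIC))"
```

```text
a0 -2.2 row [0.397 0.015 0.528] -0.002 rows>= 5 t 35.1 tcp [0.3125 0.2883 0.1803] F [-0.11 -1.26 -0.97] w 94.0 j [ 0.48 -0.3   2.17 -0.01  1.22  2.1 ]
px [130. 143.] ztop 0.062 mean [0.8394 0.4139] rect [838.5 415.8] [ 54.2 172.1] 5.8 rad 88.0
px [313. 156.] ztop 0.074 mean [ 0.8113 -0.0029] rect [811.1  -3. ] [61.5 60.6] 20.5 rad 42.1
px [257. 160.] ztop 0.101 mean [0.8017 0.12  ] rect [801.6 119.7] [19.8 14.9] 1.9 rad 10.1
px [369. 170.] ztop 0.035 mean [ 0.7886 -0.131 ] rect [ 787.9 -131.1] [49.3 74.5] 11.6 rad 41.1
px [186. 267.] ztop 0.090 mean [0.558  0.2645] rect [558.  264.2] [44.7 80.3] 87.6 rad 44.1
px [139. 266.] ztop 0.072 mean [0.5607 0.3674] rect [561.3 367.7] [64.3 67.6] 1.3 rad 34.4
px [226. 265.] ztop 0.105 mean [0.5643 0.1761] rect [564.7 176.2] [45.7 43.5] 1.8 rad 23.5
px [403. 357.] ztop 0.060 mean [ 0.3748 -0.2044] rect [ 374.9 -205.1] [57.6 58.6] 0.4 rad 40.3
```

View pics/t5.png

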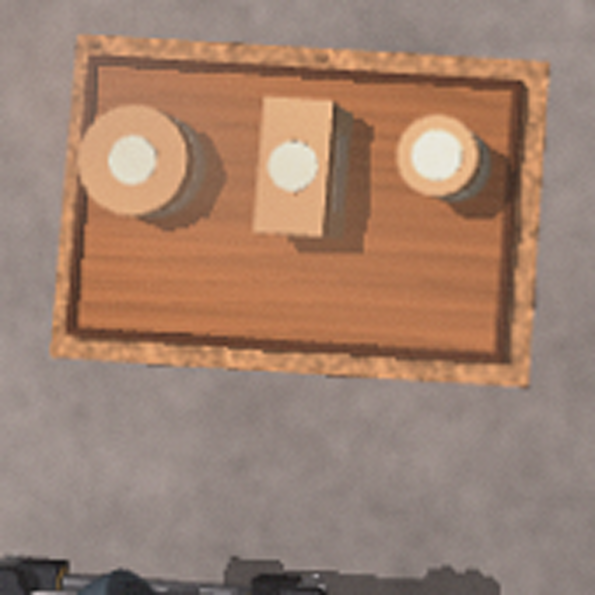

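View pics/top5.png

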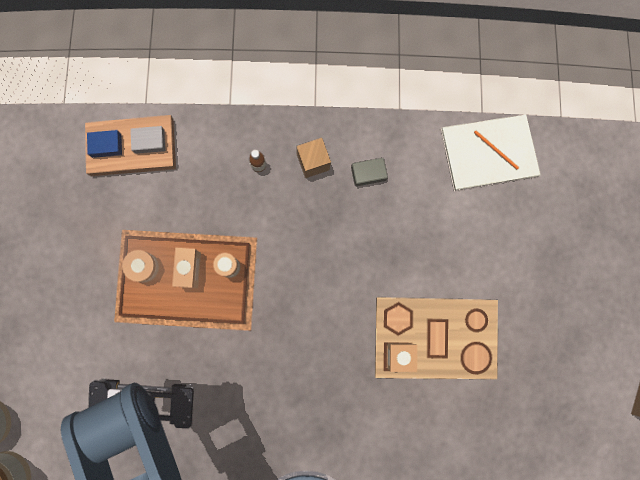

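The tray sits inside an even cork border on all sides, its tubs are upright, the square is on its outline, and the gripper is clear. I'll hand the job in.

>>> send_rows --rows '[0,0,0,0,0,0,0,0,0,0,0,0]'

```text
time: 35.4
tcp_pos: [0.3111, 0.2871, 0.1768]
eef_rot: [-0.004, 1.0, -0.02, 0.017]
contact_force: [0.2, 0.7, -0.6]
gripper_width: 1.001
```

```bash
python3 -c "
from h import *
print(finish_job())"
```

```text
the job is handed in; nothing more can be done
None
```

I sorted the four tubs that were there (the hex tub was absent), slid the tray onto its mat, and handed the job in at about 35 s. No verdict is reported.

| Tub | Weight felt | Where it went |
|---|---|---|
| wide | about 2.4 N (245 g, inside the either-place band) | tray |
| slim | about 1.6 N (165 g) | tray |
| oblong | about 1.9 N (195 g) | tray |
| square | 3.1–3.3 N (about 320 g) | its own outline on the board |

During the run the square was knocked up against the oblong. I found this in the wrist picture and moved the square first.

**Last checks:**
- **Tray:** an even cork border shows on all sides. From how far the tubs moved with it, its centre is within a few millimetres of the mat's.
- **Tubs:** all four are upright. The square is about 2 mm from its outline by the wrist camera and about 4 mm by the top camera; the two disagree slightly, but both are inside 15 mm.
- **Bottle, soap and gift box:** unmoved to within the measuring noise.
- **Robot:** clear of everything.

No check failed.

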